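# Press the locating pin home with the ratchet arbor press

## Task

Use the small arbor press to drive the locating pin flush into the die plate that lies under its ram: first press down the rear tail of the ratchet pawl until the pawl is right out of the teeth, then push the hand lever down until the pin is fully home and let go. Only press and push with the fingertips, gripping nothing; leave the die plate where it lies and do not disturb the other things on the bench.

Things in the scene. Friction and masses are not known exactly. Their poses are not given: they have to be found in the camera images.
- press: grey iron bench arbor press, base 167 x 100 mm, bolted down at a new place and yaw each time. Origin: underside of the base, below the pinion shaft; z up, -x to the front (ram, lever), +y to the side with ratchet wheel and pawl. Its head spans x -48 to 70, y -30 to 30, z 138 to 237 mm; the 22 mm square ram stands out of the head's top at x = -21, to 264 mm
- pawl (a joint): angle of the ratchet pawl, a rocking steel hook 10 mm thick, pivot at press x = 52, y = 39, z = 216 mm, axis along press y. 0: in the teeth, the lever can then go down only to 0.2 or 0.3 rad. It grows as the tail is pressed down; past 0.22 it is right out of the teeth, stop at 0.36. No spring: friction keeps it where it is left; about 3 N on the tail moves it
- pawl_tail (a point): centre of the top of the pawl's thumb pad, a ridged steel pad 26 mm long (press x), 28 mm wide (press y), 7 mm thick, at the pawl's rear end; 237 mm high when engaged, 48 mm behind and 21 mm above the pawl's pivot. Pressed from 0 to 0.36 rad it sinks 18 mm and moves 4 mm to the rear
- lever (a joint): angle of the hand lever, in the plane y = -43 mm of the press. 0: to the front (-x), 0.65 rad above level; grows as it is pushed down; level at 0.65, stop at 1.25. Starts at 0 to 0.12; stays where it is left. The ram sinks 20 mm per rad, meets the pin at 0.6 to 0.8 and the die plate at about 1.23. At the grip: 2 to 3 N, on the pin 8 to 10 N (18 N if the finger drags along it)
- lever_grip (a point): point on the upper side of the lever's black grip, 155 mm from the pivot axis. The lever is a 13 mm steel rod with a round black grip 19 mm thick, 118 to 172 mm from the axis, its domed end at 181 mm. The point stands about 0.29 m high at the start and 0.11 m at the end
- lever_axis (a point): point inside the black grip, on the centre line of the lever's rod, 145 mm from the pivot axis; x along the rod away from the pivot, z square to it on its upper side
- lever_pivot (a point): point on the lever's axis of rotation (the pinion shaft, along press y), in the plane of the lever, 190 mm above the bench
- die_plate: loose aluminium die plate, 50 x 50 x 22 mm, lying on the press's round table 40 mm above the bench, under the ram. Origin: centre of its underside, z up
- pin (a joint): how far (m) the 10 mm steel locating pin in the middle of the die plate has gone in from standing 12 mm proud: starts at 0 to 0.003, flush at 0.012. It is too tight (45 N) to be pushed by hand
- gem_dish: bystander: small round open dish, 35 mm wide, 11 mm high, beside the press; origin at the centre of its underside
- parts_tin: bystander: small round closed white tin, 42 mm wide, 18 mm high, in front of the press on its pawl side; origin at the centre of its underside
- steel_bar: bystander: steel bar 62 x 19 x 13 mm in front of the press; origin at the centre of its underside
- flat_pliers: bystander: black-handled pliers, 128 x 37 x 8 mm, flat on the bench on the lever side of the press; origin at the centre of its underside
- hammer: bystander: chasing hammer with a wooden handle, 220 x 59 x 23 mm, to the left; origin at the centre of its underside
- wooden_graver: bystander: graver with a dark wooden handle, 126 mm long, 26 mm high, near the robot on the right; origin at the centre of its underside
Not all that is in view belongs to the job. Leave any green or pink look-alike of the die_plate alone.

How it is judged:
By the outcome, as a careful person would: the job done as asked, in the order asked, and still so for the second after the job is handed in, with the robot touching nothing.
It also fails if it takes over 40 s, if anything falls off the work surface, if the arm or the gripper's body presses on something with over 40 N, if the wrist force passes 120 N, or if a joint passes its speed limit or range.

## Robot

A 6-joint arm with a two-finger parallel gripper is mounted at the origin on the work surface; the furniture and walls round the work are solid. World frame = base frame: x ahead of the robot, y to its left, z up, the work surface at z = 0. Lengths are in m, angles in degrees, forces in N, time in s.
With the tool pointing down it reaches from about 0.35 to 0.875 m from the base axis. Payload 4.2 kg.
Tool frame: the origin (TCP) lies midway between the tips of the shut fingers; the grasp point (between the pads) lies 19 mm behind it; y points along the fingers, z is the direction in which the jaws open and shut, and the axes are right-handed (so a half turn about y gives the same grasp; the last joint's range is limited). The gripper opens to 87 mm and grips with 3 to 60 N. Pads are 19 mm wide; open, the fingers measure 117 mm over their backs; the gripper's body (75 mm by 190 mm) begins 51 mm behind the grasp point.
Start: joints at [-56.058, 22.042, 0.453, 0, -68.411, -14.817], TCP at [0.205, -0.59, 0.223] pointing down, gripper open.
Joint ranges: [-179.83, 179.83], [-69.29, 118.12], [-61.27, 80.66], [-181.25, 117.63], [-171.15, -9.14], [-177.46, 177.46]. Speed limits (degrees/s): [159.86, 159.86, 180, 180, 180, 180].

## Interface

Orientations are given as [roll, pitch, yaw] about the fixed x, y, z axes, in that order (R = Rz(yaw) Ry(pitch) Rx(roll)).
In Python, from workcell import env gives the robot as it stands. The module is installed in compiled form; this text tells all that it offers. Calls block until the motion is done:
- env.goto(position, orientation): joint-space move of the TCP to a pose.
- env.move_straight(position, rotation=None, rate=0.15, force_limit=None): straight line of the TCP; rotation=None keeps the orientation; rate is the mean speed in m/s. With force_limit (N) it stops when the force on the tool has changed by that much, and returns True; else False.
- env.set_joints(angles): joint-space move.
- env.gripper_to(opening, grasp_force=None): opening from 0.0 (shut) to 1.0 (fully open); grasp_force is the grip in N (None keeps the last); returns when the fingers have stopped.
- env.dwell(seconds).
- env.inverse_kinematics(position, orientation): joint angles nearest the present ones, or None.
- env.read_state(): the state.
- env.grab_frame(name): name is "scene" or "top" or "wrist"; returns a dict with "image" (384x512x3 uint8, blue, green, red), "fx", "fy", "cx", "cy" (pixels), "D" ([k1, k2, p1, p2, k3] as OpenCV has them; the pictures are not rectified), "position" and "orientation" of the camera in the world. Camera axes: x right, y up, looking along -z (the intrinsics and any distortion apply to the point x, -y, -z); pixel columns grow to the right and rows downward; lengths in m; the calibration is good to about 2 mm. A picture is of the moment at which its call begins. There is no depth.
A pose or a line that the arm cannot do raises env.Unreachable and nothing moves.
- env.close_job(): hands the job in, once; it reports no verdict.
Trained networks look in a picture, given as the dict that the camera call returned (one of the last four; its "shot" number tells which), for a name from the list of things; names that differ only in an ending like _2 or _b are one class to them, and where a whole thing is asked for, a point or a joint stands for the part that bears it (a point fixed in the world has none). Each returns a list of dicts, best first, with "score" (0 to 1); they miss things now and then, are a little off and sometimes report something else, mostly with a low value. They report only what shows in the picture. A call takes as long as a camera call. They do not tell look-alikes from the thing itself.
- env.search_frame(picture, thing): "xyz" ([x, y, z] in m, in world coordinates, good to about 4 mm: the middle of the surface that is visible of it).
- env.trace(picture, thing): "mask" (384x512 bool, what is visible of it).
The state is a dict: "clock": time; "joint_positions": joint angles; "qvel": joint speeds; "joint_torque": joint torques, N m; "position": TCP position; "tool_rot": TCP orientation; "force": force on the tool from outside, world axes, zero at the start; "wrist_torque": the same for the moment, N m; "opening": opening from 0.0 (shut) to 1.0 (fully open).
Only numpy, scipy, OpenCV 4.12 (cv2) and the standard library are available. Lean on these libraries where they do the work, as an engineer would, in place of code of your own. Each camera call takes 0.05 s, during which the arm holds its last target.

## Working session

There is one attempt and no reset: what is moved stays moved. The work goes in short steps, each a Python script; the robot and the scene stay as the last script left them, time stands still between calls to the robot, and variables do not carry over. Pictures are saved under pics/ and viewed, and the job is handed in when it is done.

```bash
mkdir -p pics
python3 - <<'E'
from workcell import env
import cv2
s=env.read_state();print(s)
for n in ["scene","top"]:
    p=env.grab_frame(n);cv2.imwrite(f"pics/{n}0.png",p["image"])
    print(n,p["fx"],p["fy"],p["cx"],p["cy"],p["D"],p["position"],p["orientation"])
    for t in ["press","pawl","pawl_tail","lever_grip","lever_axis","lever_pivot","die_plate","pin","parts_tin","steel_bar","gem_dish","flat_pliers"]:
        r=env.search_frame(p,t);print(t,[(x["xyz"],round(x["score"],2)) for x in r[:3]])
E
```

```text
{'clock': 0.0, 'joint_positions': array([-5.60562391e+01,  2.20902904e+01,  3.81897167e-01, -2.96571982e-02,
       -6.84101150e+01, -1.48143686e+01]), 'qvel': array([ 0.05717852, -0.02710598,  0.04671279, -0.03329839,  0.00933408,
       -0.11461816]), 'joint_torque': array([ 5.11240924e-04, -3.90667713e+01,  1.87407053e+01,  4.21995521e+00,
        1.10812645e-02, -1.80935317e-04]), 'position': array([ 0.2046262 , -0.58993549,  0.22147728]), 'tool_rot': array([-8.98783833e+01,  3.66384836e-03,  1.91184550e+01]), 'force': array([ 1.27918523, -0.20718074,  0.82832336]), 'wrist_torque': array([-0.02369477,  0.00802845,  0.00845658]), 'opening': 0.9984321714751494}
scene 381.8261227631198 381.8261227631198 246.52999858346539 191.2745177806894 [-0.12593886  0.          0.          0.          0.        ] [-0.17235608  0.41091071  0.87056769] [  49.74012965    1.1506776  -120.18412031]
press [([0.568, 0.0972, 0.1679], 0.56)]
pawl [([0.5726, 0.1486, 0.2331], 0.71), ([0.5095, -0.0259, 0.013], 0.17)]
pawl_tail [([0.576, 0.1526, 0.231], 0.81)]
lever_grip [([0.3941, 0.2459, 0.0184], 0.72), ([
[... 472 characters left out ...]
53435841645233 181.2228761909377 [0.04082518 0.         0.         0.         0.        ] [0.36174977 0.04455301 1.47083681] [  8.69901754  -0.15605249 -91.16481362]
press [([0.5765, 0.0693, 0.2307], 0.95), ([0.4183, 0.2451, 0.0176], 0.59)]
pawl [([0.5785, 0.1558, 0.2366], 0.65)]
pawl_tail [([0.4577, 0.0333, 0.0201], 0.27)]
lever_grip [([0.5757, 0.0099, 0.2314], 0.95)]
lever_axis [([0.5827, 0.0113, 0.2282], 0.59)]
lever_pivot [([0.579, 0.0683, 0.2238], 0.74)]
die_plate [([0.5324, -0.1359, 0.0227], 0.55), ([0.6409, -0.1003, 0.0233], 0.47)]
pin []
parts_tin [([0.4605, 0.0355, 0.0172], 0.67)]
steel_bar [([0.5794, 0.0171, 0.2308], 0.44)]
gem_dish []
flat_pliers [([0.7158, 0.0414, 0.0082], 0.51)]
```

View pics/scene0.png

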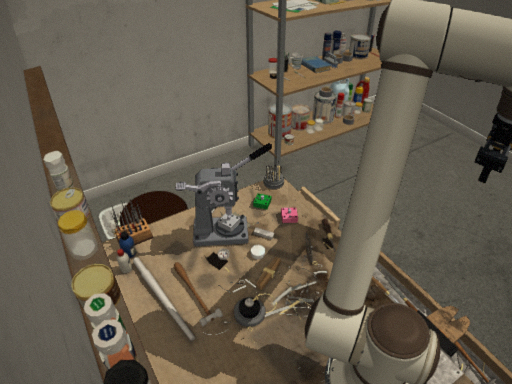

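View pics/top0.png

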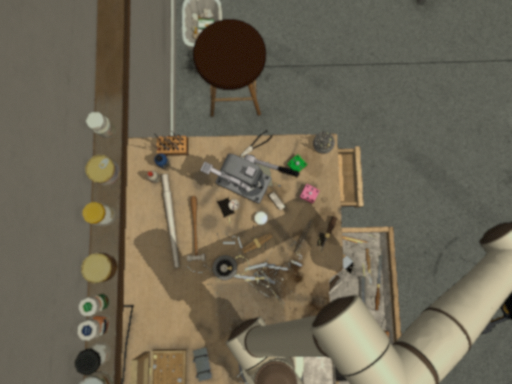

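Run:
```python
import cv2
a=cv2.imread("pics/scene0.png")[130:270,165:315];b=cv2.imread("pics/top0.png")[130:220,185:325]
cv2.imwrite("pics/sc.png",cv2.resize(a,None,fx=4,fy=4,interpolation=cv2.INTER_CUBIC))
cv2.imwrite("pics/tc.png",cv2.resize(b,None,fx=5,fy=5,interpolation=cv2.INTER_CUBIC))
```

```text
(no output)
```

View pics/sc.png

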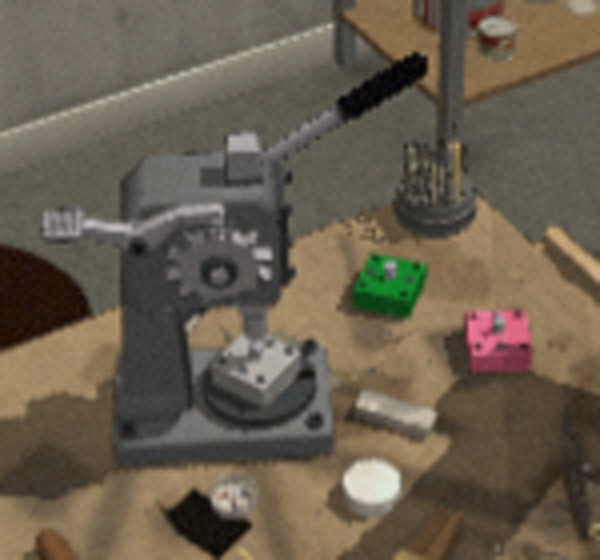

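View pics/tc.png

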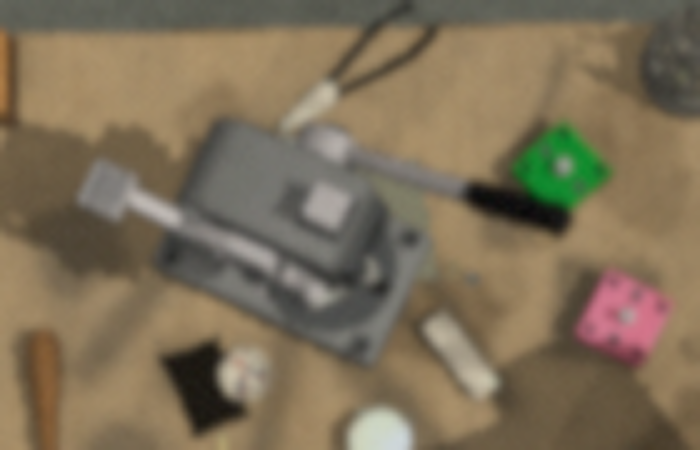

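```bash
cat > h.py <<'E'
import numpy as np, cv2
from scipy.spatial.transform import Rotation as R
from scipy.optimize import least_squares
CAM={"scene":dict(fx=381.826,fy=381.826,cx=246.53,cy=191.2745,D=[-0.12593886,0,0,0,0],position=[-0.17235608,0.41091071,0.87056769],orientation=[49.74012965,1.1506776,-120.18412031]),
"top":dict(fx=433.736,fy=433.736,cx=257.534,cy=181.2229,D=[0.04082518,0,0,0,0],position=[0.36174977,0.04455301,1.47083681],orientation=[8.69901754,-0.15605249,-91.16481362])}
def proj(c,P):
    P=np.atleast_2d(P); r=R.from_euler('xyz',c["orientation"],degrees=True)
    q=r.inv().apply(P-np.array(c["position"]))*[1,-1,-1]
    K=np.array([[c["fx"],0,c["cx"]],[0,c["fy"],c["cy"]],[0,0,1.]])
    return cv2.projectPoints(q.reshape(-1,1,3),np.zeros(3),np.zeros(3),K,np.array(c["D"],float))[0].reshape(-1,2)
def lev(q,r,off=0):
    a=0.65-q; return np.array([-r*np.cos(a)+off*np.sin(a),-.043,.19+r*np.sin(a)+off*np.cos(a)])
def w(X,Y,yaw,p): return R.from_euler('z',yaw).apply(np.atleast_2d(p))+[X,Y,0]
E
cat > fit.py <<'E'
from h import *
ob=[("top",(206.4,167.6),"tail"),("top",(250.4,171),"ram"),("top",(299,173.6),"tip"),("top",(260,203),"f+"),("top",(271,177),"f-"),("top",(217,183),"r+"),
("scene",(180.5,185.5),"tail"),("scene",(225.75,165.75),"ram"),("scene",(271.2,145.5),"tip"),("scene",(247.5,243.75),"f+"),("scene",(194.5,245),"r+")]
def pt(n,v):
    q,xf=v[3:5]
    return {"tail":np.array([.1,.039,.237]),"ram":np.array([-.021,0,.264]),"tip":lev(q,.179),"f+":np.array([xf,.05,.0]),"f-":np.array([xf,-.05,0]),"r+":np.array([xf+.167,.05,0])}[n]
def res(v): return np.concatenate([proj(CAM[c],w(*v[:3],pt(n,v)))[0]-p for c,p,n in ob])
s=least_squares(res,[.58,.08,1.3,.05,-.08],loss="soft_l1",x_scale=[.01,.01,.1,.1,.01])
v=s.x;print(v,np.degrees(v[2]))
for (c,p,n),e in zip(ob,res(v).reshape(-1,2)):print(c,n,e.round(1))
for n,p in dict(tail=[.1,.039,.237],grip=lev(v[3],.155,.0095),gripend=lev(1.24,.155,.0095),piv=[0,-.043,.19]).items():print(n,w(*v[:3],p).round(4))
E
python3 fit.py
```

```text
[ 0.58632696  0.07471759  1.12613538  0.06549721 -0.07424093] 64.52280448788952
top tail [ 0.9 -0.3]
top ram [ 0.5 -0.5]
top tip [0.4 0.2]
top f+ [-0.   0.7]
top f- [0.9 0.2]
top r+ [-1.5  0.7]
scene tail [-0.  -0.4]
scene ram [-0.7 -0.7]
scene tip [-0.6  0.1]
scene f+ [ 0.6 -0. ]
scene r+ [-1.3  2.7]
tail [[0.5941 0.1818 0.237 ]]
grip [[ 0.5718 -0.0557  0.2834]]
gripend [[ 0.5675 -0.0648  0.1117]]
piv [[0.6251 0.0562 0.19  ]]
```

```bash
cat >> h.py <<'E'
V=[0.58632696,0.07471759,1.12613538,0.06549721]
def W(p,V=None):
    V=V or globals()['V']; return w(*V[:3],p)[0]
def ori(tilt,flip=0,V=None):
    """tool y axis = down, tilted so that -y(back direction) leans to press +x by tilt"""
    V=V or globals()['V']
    r=R.from_euler('z',V[2])*R.from_euler('y',tilt)*R.from_euler('z',np.pi*flip)*R.from_euler('x',-np.pi/2)
    return r.as_euler('xyz',degrees=True)
E
python3 - <<'E'
from h import *
from workcell import env
for f in (0,1):
    print(f,"tail",env.inverse_kinematics(W([.1,.039,.42]),ori(0,f)),env.inverse_kinematics(W([.104,.039,.218]),ori(0,f)))
    for q in (.03,.65,1.25): print(q,W(lev(q,.155,.0095)).round(3),env.inverse_kinematics(W(lev(q,.155,.0095)),ori(.65-q,f)), ori(.65-q,f))
E
```

```text
0 tail [ 31.91463403  18.54935654  22.66991419   0.         -94.12055765
 -57.3918296 ] [ 3.21192803e+01  2.21209786e+01 -9.11885192e-02 -2.54444375e-14
 -6.77878329e+01 -5.75964759e+01]
0.03 [ 0.573 -0.053  0.288] [ 22.34760237  24.90998758  -2.06022668  22.9637615  -90.83970377
 -53.24143739] [-90.          35.5233833   64.52280443]
0.65 [ 0.558 -0.084  0.2  ] [  7.91367599  17.21710041 -10.20012841   0.         -62.58277118
 -33.39087155] [-90.           0.          64.52280443]
1.25 [ 0.568 -0.064  0.11 ] [-11.22574725  23.67451488  -8.65844212 -41.29599206 -56.02217906
   9.0413721 ] [-90.         -34.37746771  64.52280443]
1 tail [ 31.91463403  18.54935654  22.66991419   0.         -94.12055765
 122.6081704 ] [ 3.21192803e+01  2.21209786e+01 -9.11885192e-02  0.00000000e+00
 -6.77878329e+01  1.22403524e+02]
0.03 [ 0.573 -0.053  0.288] [ 22.34760237  24.90998758  -2.06022668  22.9637615  -90.83970377
 126.75856261] [ -90.          -35.5233833  -115.47719557]
0.65 [ 0.558 -0.084  0.2  ] [  7.91367599  17.21710041 -10.20012841   0.         -62.58277118
 146.60912845] [ -90.            0.         -115.47719557]
1.25 [ 0.568 -0.064  0.11 ] [ -11.22574725   23.67451488   -8.65844212  -41.29599206  -56.02217906
 -170.9586279 ] [ -90.           34.37746771 -115.47719557]
```

Run:
```python
from h import *
from workcell import env
s=env.read_state()
env.gripper_to(0.0)
env.move_straight([*s["position"][:2],.42],rate=.3)
env.goto(W([.1,.039,.42]),ori(0))
env.move_straight(W([.1,.039,.29]),rate=.2)
s=env.read_state();print(s["clock"],s["position"],s["force"],s["opening"])
for n in ("scene","top","wrist"):
    p=env.grab_frame(n);cv2.imwrite(f"pics/{n}1.png",p["image"])
    if n=="wrist":
        print({k:p[k] for k in p if k!="image"})
        for t in ("pawl_tail","lever_grip"):print(t,[(x["xyz"],x["score"]) for x in env.search_frame(p,t)])
        print(W([.1,.039,.237]),proj(p,np.array([W([.1,.039,.237]),W([-.021,0,.264])])))
a=cv2.imread("pics/scene1.png")[110:270,155:315]
cv2.imwrite("pics/sc1.png",cv2.resize(a,None,fx=3.5,fy=3.5,interpolation=cv2.INTER_CUBIC))
```

```text
7.4667 [0.59496414 0.18171838 0.29144995] [-0.04525813  0.05296772  0.41694493] 0.005966201471163922
{'fx': 343.0737511436936, 'fy': 343.0737511436936, 'cx': 255.49000496876846, 'cy': 190.65958321730696, 'D': array([-0.02980344,  0.        ,  0.        ,  0.        ,  0.        ]), 'position': array([0.56639273, 0.12280197, 0.45466969]), 'orientation': array([-14.06989276,   0.16428748, 154.53775625]), 'shot': 5}
pawl_tail [([0.5773, 0.1447, 0.2349], 0.74)]
lever_grip [([0.6142, 0.0639, 0.2084], 0.74), ([0.5789, 0.1458, 0.2372], 0.36)]
[0.59413464 0.18176917 0.237     ] [[256.89224742 206.2193594 ]
 [180.12285829  -8.14532397]]
```

View pics/sc1.png

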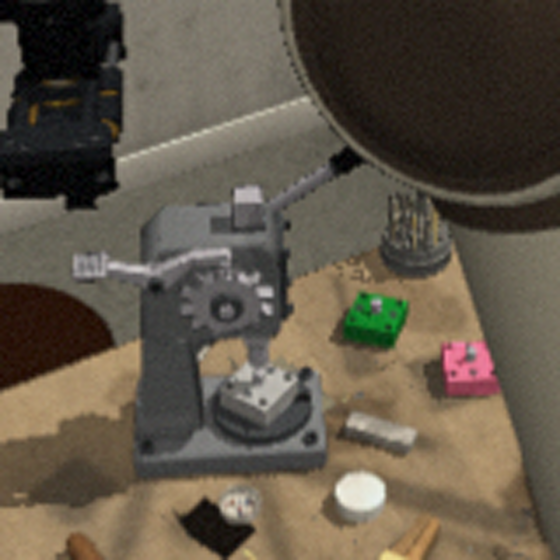

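View pics/wrist1.png

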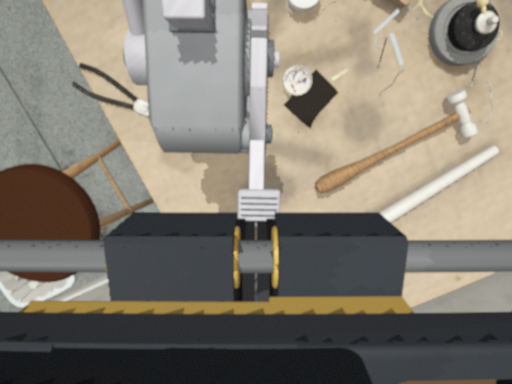

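Run:
```python
from h import *
from workcell import env
env.move_straight(W([.1,.039,.243]),rate=.1)
s0=env.read_state()
r=env.move_straight(W([.1045,.039,.216]),rate=.03,force_limit=12)
s=env.read_state();print(r,s["clock"],s["position"],s["force"]-s0["force"])
env.move_straight(W([.1035,.039,.30]),rate=.15)
s=env.read_state();print(s["clock"],s["position"],s["force"])
for n in ("scene","wrist"):
    p=env.grab_frame(n);cv2.imwrite(f"pics/{n}2.png",p["image"])
a=cv2.imread("pics/scene2.png")[110:270,155:315]
cv2.imwrite("pics/sc2.png",cv2.resize(a,None,fx=3.5,fy=3.5,interpolation=cv2.INTER_CUBIC))
```

```text
True 9.0667 [0.59748846 0.1871313  0.22263509] [-0.76695617  0.3241309   3.41035537]
9.7333 [0.59486858 0.18467127 0.2983401 ] [-0.20500552  1.19175607 -0.70021639]
```

View pics/sc2.png

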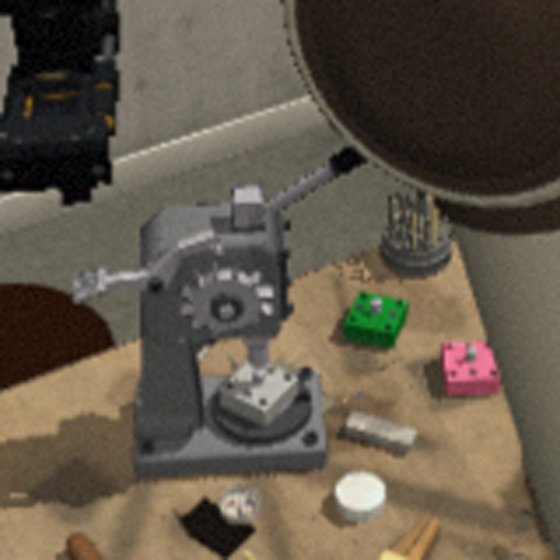

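View pics/wrist2.png

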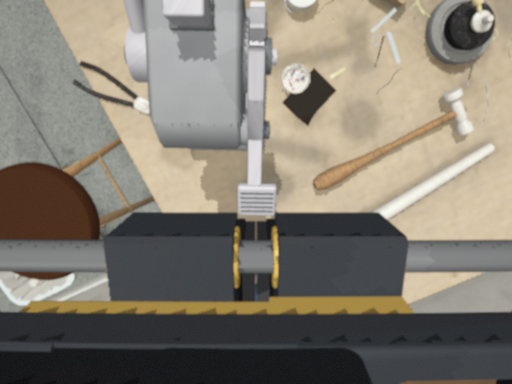

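Run:
```python
from h import *
for t in (0,.15,.22,.3,.36):
    c,s=np.cos(t),np.sin(t);p=[.052+.048*c+.021*s,.039,.216+.021*c-.048*s]
    q=[.052-.058*c+.0*s,.039,.216+.058*s]
    print(t,proj(CAM["scene"],W(p)),p)
a=np.hstack([cv2.resize(cv2.imread(f"pics/scene{i}.png")[160:220,170:240],None,fx=5.5,fy=5.5,interpolation=cv2.INTER_CUBIC) for i in (1,2)])
cv2.imwrite("pics/cmp.png",a)
```

```text
0 [[180.49239118 185.07775836]] [np.float64(0.1), 0.039, np.float64(0.237)]
0.15 [[179.88103952 187.30222208]] [np.float64(0.10259921252287561), 0.039, np.float64(0.22959116227792412)]
0.22 [[179.74837034 188.35646873]] [np.float64(0.10342589965256732), 0.039, np.float64(0.226018824528061)]
0.3 [[179.71591574 189.56458781]] [np.float64(0.10406207581791722), 0.039, np.float64(0.22187709635189343)]
0.36 [[179.7745594  190.46844787]] [np.float64(0.10432080643531777), 0.039, np.float64(0.21874467010003232)]
```

View pics/cmp.png

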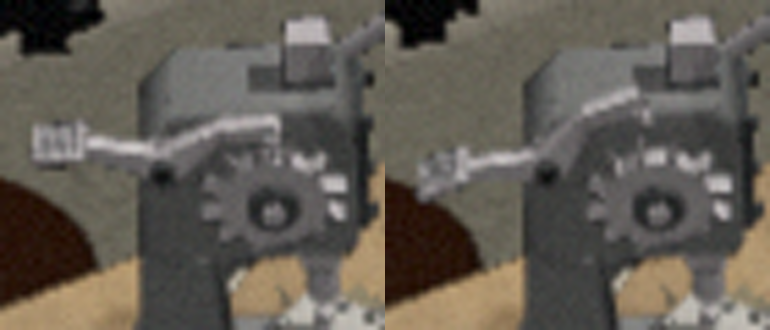

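Run:
```python
from h import *
from workcell import env
r=.150
env.move_straight(W([.1035,.039,.42]),rate=.3)
env.goto(W(lev(.03,r,.06)),ori(.62))
s=env.read_state();print(s["clock"],s["position"],W(lev(.03,r,.06)))
p=env.grab_frame("scene");cv2.imwrite("pics/scene3.png",p["image"])
p=env.grab_frame("wrist");cv2.imwrite("pics/wrist3.png",p["image"])
print(proj(p,np.array([W(lev(.065,x,.0)) for x in (.118,.172)])))
```

```text
11.2667 [ 0.5880055  -0.02209206  0.326449  ] [ 0.5876278  -0.02251706  0.32598798]
[[256.14036697 246.3523142 ]
 [256.12696667 171.57579399]]
```

View pics/wrist3.png

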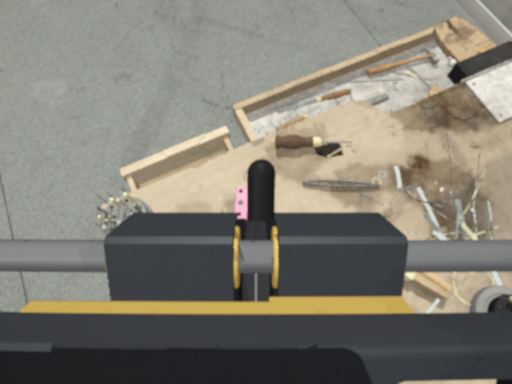

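View pics/scene3.png

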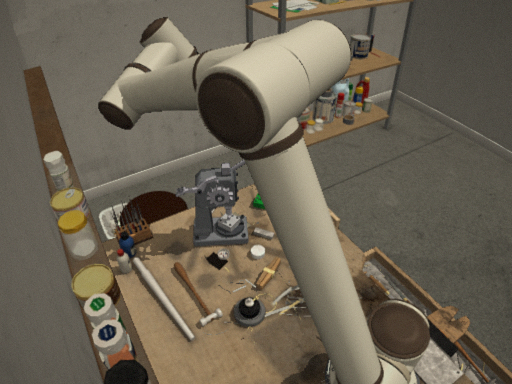

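```bash
cat > push.py <<'E'
from h import *
from workcell import env
r=.150
def P(q,off): 
    l=lev(q,r,off)+[0,.003,0]; return W(l)
def st(m,k=None):
    s=env.read_state(); print(m,round(s["clock"],2),s["position"].round(4),s["force"].round(1),k); return s
E
python3 - <<'E'
from push import *
env.move_straight(P(.03,.02),ori(.62),rate=.15); st("near")
k=False
for q in np.arange(.1,.51,.1):
    k=env.move_straight(P(q,.0095),ori(.65-q),rate=.06,force_limit=25); st(round(q,2),k)
    if k: break
p=env.grab_frame("scene");cv2.imwrite("pics/scene4.png",p["image"])
p=env.grab_frame("wrist");cv2.imwrite("pics/wrist4.png",p["image"])
E
```

```text
near 11.78 [ 0.5753 -0.0419  0.2947] [-0.2 -0.1  1.5] None
0.1 12.28 [ 0.5698 -0.0534  0.2771] [ 0.3 -0.2  0.7] False
0.2 12.68 [ 0.5661 -0.0609  0.264 ] [ 0.1  0.8 -0.6] False
0.3 13.08 [ 0.5633 -0.0668  0.2503] [ 0.8  0.5 -0.7] False
0.4 13.48 [ 0.5611 -0.0716  0.2363] [0.8 0.2 0.1] False
0.5 13.88 [ 0.5594 -0.0751  0.2218] [-0.2 -0.   0.3] False
```

View pics/wrist4.png

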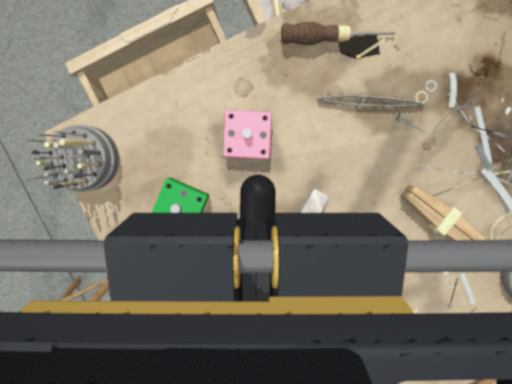

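View pics/scene4.png

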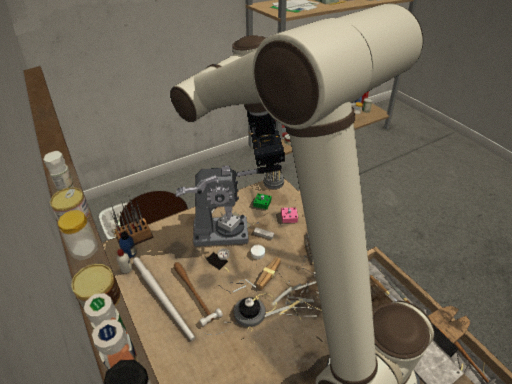

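Run:
```python
from push import *
k=False
for q in np.arange(.6,1.36,.09):
    k=env.move_straight(P(q,.0095),ori(.65-q),rate=.05,force_limit=30); st(round(q,2),k)
    if k: break
p=env.grab_frame("scene");cv2.imwrite("pics/scene5.png",p["image"])
a=p["image"][130:270,165:315]
cv2.imwrite("pics/sc5.png",cv2.resize(a,None,fx=4,fy=4,interpolation=cv2.INTER_CUBIC))
```

```text
0.6 14.43 [ 0.5583 -0.0774  0.207 ] [-0.4  0.7 -0. ] False
0.69 14.85 [ 0.5578 -0.0782  0.1935] [ 0.3 -0.4 -0.1] False
0.78 15.27 [ 0.5584 -0.0778  0.1807] [0.1 0.5 4. ] False
0.87 15.68 [ 0.5591 -0.0766  0.1669] [-0.1 -0.8  3.3] False
0.96 16.1 [ 0.5601 -0.0742  0.1533] [ 1.  -0.1  2.1] False
1.05 16.52 [ 0.5616 -0.0708  0.1402] [ 0.2 -1.2  2.5] False
1.14 16.93 [ 0.5635 -0.0662  0.1275] [ 0.7 -2.1  2.3] False
1.23 17.35 [ 0.5659 -0.0604  0.1154] [ 0.  -2.6  0.9] False
1.32 17.58 [ 0.5666 -0.0593  0.1131] [-4.1 -0.6  7.6] True
```

View pics/sc5.png

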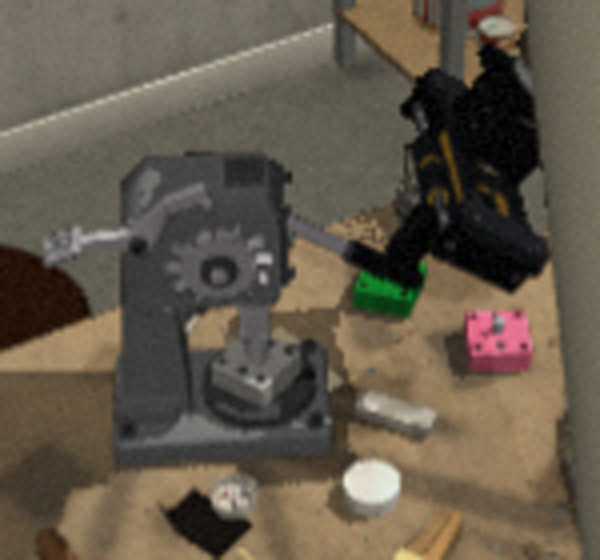

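Run:
```python
from push import *
def q_of(s):
    d=R.from_euler('z',-V[2]).apply(s["position"]-[V[0],V[1],0]); x,z=d[0],d[2]-.19
    rr=np.hypot(x,z); return round(.65-(np.arctan2(z,-x)-np.arcsin(.0095/rr)),4)
s=st("a");print(q_of(s))
k=env.move_straight(P(1.36,.0095),ori(-.65),rate=.02,force_limit=30); s=st("b",k);print(q_of(s))
env.dwell(.3); s=st("c");print(q_of(s))
# release along normal
env.move_straight(P(1.2,.06),ori(-.6),rate=.15); st("up")
env.move_straight(P(1.2,.06)+[-.0,-.10,.12],ori(-.3),rate=.25); st("away")
for n in ("scene","top"):
    p=env.grab_frame(n);cv2.imwrite(f"pics/{n}6.png",p["image"])
    if n=="scene":
        a=p["image"][130:270,165:315]
        cv2.imwrite("pics/sc6.png",cv2.resize(a,None,fx=4,fy=4,interpolation=cv2.INTER_CUBIC))
```

```text
a 17.63 [ 0.5666 -0.0593  0.1131] [-2.6 -1.5  7.7] None
1.249
b 18.04 [ 0.5666 -0.0593  0.1132] [-3.5 -2.   7.9] True
1.2488
c 18.34 [ 0.5666 -0.0593  0.1132] [-3.  -2.4  7.4] None
1.2487
up 18.88 [ 0.5534 -0.0854  0.1623] [-1.  -0.1 -0.3] None
away 19.66 [ 0.5532 -0.1851  0.2804] [ 0.1  0.1 -0.7] None
```

View pics/sc6.png

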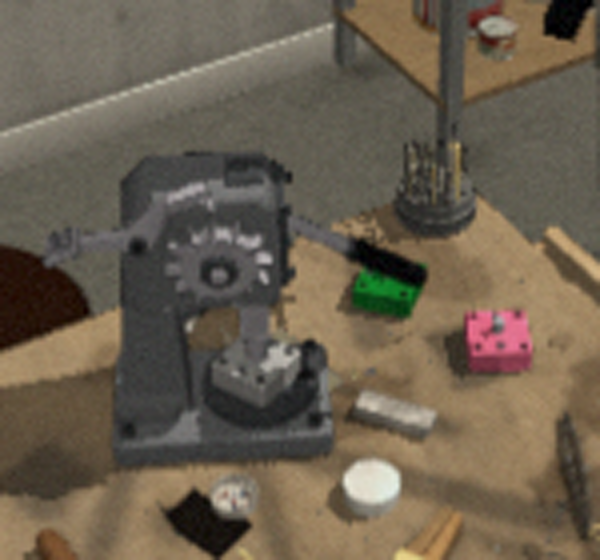

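View pics/top6.png

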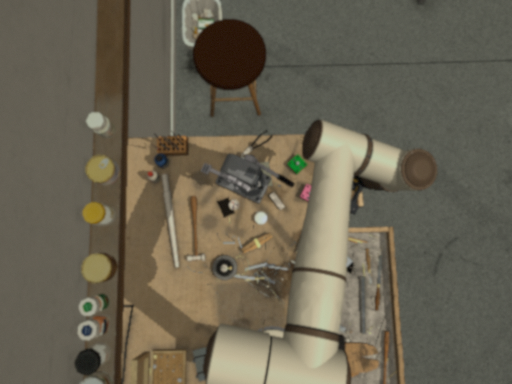

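Run:
```python
from push import *
for q in (1.0,1.1,1.2,1.23,1.25): print(q,(proj(CAM["scene"],W(lev(q,.179)))[0]-[165,130])*4,(proj(CAM["scene"],W(lev(q,.118)))[0]-[165,130])*4)
p=cv2.imread("pics/scene6.png");o=cv2.imread("pics/scene0.png")
cv2.imwrite("pics/dp.png",np.hstack([cv2.resize(i[190:245,210:255],None,fx=8,fy=8,interpolation=cv2.INTER_CUBIC) for i in (o,p)]))
```

```text
1.0 [442.91804282 238.84581794] [367.2719223  222.54229841]
1.1 [433.20594192 256.05040707] [361.19795402 234.18411026]
1.2 [421.59732281 272.33938017] [353.78355254 245.26539472]
1.23 [417.76608332 277.0302349 ] [351.31079604 248.46695114]
1.25 [415.12615774 280.10456632] [349.60087172 250.56768988]
```

View pics/dp.png

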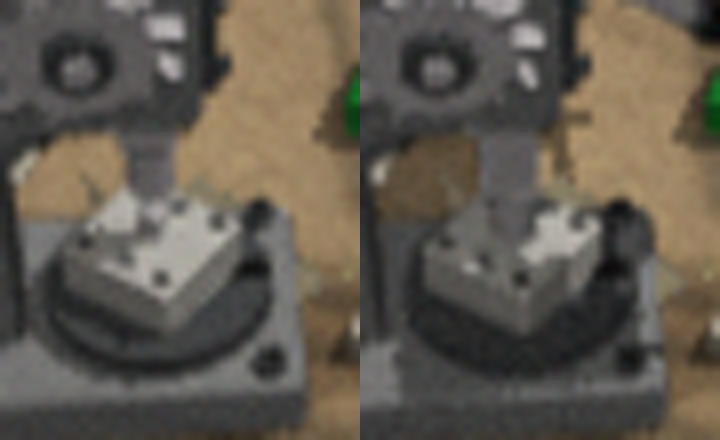

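Run:
```python
from workcell import env
env.close_job()
```

```text
the job is handed in; nothing more can be done
```

I pressed the pawl out of the teeth, then pushed the lever down until the ram came to rest on the die plate. As far as I can tell the pin is flush. I handed the job in at about 20 s with the robot touching nothing.

- **Pawl:** I pressed the tail down with the shut fingertips until the force limit stopped the move. The pad had sunk about 5.5 pixels in the scene picture, which matches the 0.36 rad stop. It was still down in the last picture.
- **Lever:** I pushed it down in an arc on the grip. It stopped hard at about 1.25 rad by the fingertip position, and a second push with a 30 N limit stopped at the same place. Then I let go and backed away.
- **Last pictures:** The ram sits on the plate with no gap, the plate looks unmoved, and nothing else near the press looks shifted.

Two things were less certain:

- **Lever angle:** The picture puts it at about 1.20 to 1.23 rad, slightly less than the fingertip position gave. The plate should stop the ram at about 1.23.
- **Pin:** It is hidden under the ram, so I judged it home from the hard stop and the closed gap rather than by seeing it.

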